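Pop the lid of the slide drum through its hidden notch

TASK

Pop up the centre lid of the round drum on the desk. Its release lies under the flat grey rim and can be reached only through one notch somewhere round that rim: with the gripper closed, touch down lightly on top of the rim and run the fingertips round it until you find the notch, then press down inside the notch until the lid has come up all the way, and draw back. Pick nothing up, do not hit the drum hard, and leave the small things round it where they are.

Things in the scene. Friction and masses are not known exactly. Their poses are not given: they have to be found in the camera images.
- drum: Round white drum, fixed to the desk, 160 mm across, 58 mm high; origin: centre of its underside, z up. On top a flat grey cover rim surrounds a white hub wall (37 mm radius, 57 mm high) that holds the lid (31 mm radius). Closed fingertips stay on the rim and clear of the hub when centred about 60 mm from the axis. A tall microscope stands to its left rear, in the way of an arm that swings across.
- rim (a point): Point on the drum's axis, level with the top face of the rim, 58 mm above the desk. The rim is a rigid ring from 38 to 80 mm radius, 10 mm thick. One straight-sided notch 58 mm wide cuts through it radially from its inner to its outer edge, open at both; it lies at any angle round the axis, which no listed pose tells.
- release: Grey release ring under the whole rim, 39 to 79 mm radius; only its part in the notch can be touched, as the notch's floor, 11 mm below the rim's top (47 mm above the desk). Pressed with 6 to 10 N it sinks 6 mm straight down to a hard stop and stays where it is left. Origin on the drum's axis, at desk height (z 0) at the start; it sinks with the ring.
- lid (a joint): Height of the centre lid above its closed place: 0 closed, 0.015 m fully up. The release drives it: it rises 2.5 mm for each mm the ring sinks, and stays up. Closed, it lies just below the hub wall's top and cannot be gripped.
- petri_1: Bystander, loose, not to be moved: round flat clear dish with lid, 61 mm wide, 16 mm high, right of the drum. Origin at the centre of its underside.
- cup_stack: Bystander, loose, not to be moved: small stack of clear cups, 42 mm wide, 50 mm high, behind the drum to the right. Origin at the centre of its underside.
- swab_pack_1: Bystander, loose, not to be moved: flat sachet 85x30x6 mm, behind the drum. Origin at the centre of its underside.
- med_cup: Bystander, loose, not to be moved: small clear cup, 41 mm wide, 33 mm high, left of the drum. Origin at the centre of its underside.
- coverbox1: Bystander, loose, not to be moved: tiny clear box 26x27x17 mm, in front of the drum to the right. Origin at the centre of its underside.
Mind the look-alikes: they are no part of the job. Of the things that look like the drum, the larger one is meant.

How it is judged:
By the outcome, as a careful person would: the job done as asked, in the order asked, and still so for the second after the job is handed in, with the robot touching nothing.
It also fails if it takes over 64 s, if anything falls off the work surface, if the arm or the gripper's body presses on something with over 40 N, if the wrist force passes 120 N, or if a joint passes its speed limit or range.

ROBOT

A 6-joint arm with a two-finger parallel gripper is mounted at the origin on a cart in front of the work surface, level with it; the furniture and walls round the work are solid. World frame = base frame: x ahead of the robot, y to its left, z up, the work surface at z = 0. Lengths are in mm, angles in rad, forces in N, time in s.
With the tool pointing down it reaches from about 350 to 875 mm from the base axis. Payload 4.2 kg.
Tool frame: the origin (TCP) lies on the mounting face of the last link; the fingertips stand 173 mm ahead of it and the grasp point (between the pads) lies 155 mm ahead of it; z points along the fingers, y is the direction in which the jaws open and shut (so a half turn about z gives the same grasp; the last joint's range is limited). The gripper opens to 85 mm and grips with 20 to 120 N. Pads are 22 mm wide; open, the fingers measure 114 mm over their backs; the gripper's body (76 mm by 85 mm) begins 54 mm behind the grasp point. The pads swing forward as they close: fully open they stand 13 mm farther back than shut.
Start: joints at [-1.08, 0.385, 0.008, 0, -1.194, -0.259], TCP at [143.599, -608.259, 404.712] pointing down, gripper open.
Joint ranges: [-3.14, 3.14], [-1.21, 2.06], [-1.07, 1.41], [-3.16, 2.05], [-2.99, -0.16], [-3.1, 3.1]. Speed limits (rad/s): [2.79, 2.79, 3.14, 3.14, 3.14, 3.14].

INTERFACE

Orientations are given as a unit quaternion [x, y, z, w].
In Python, from bench import arm gives the robot as it stands. The module is installed in compiled form; this text tells all that it offers.
- The arm moves only by the tool play_rows, never from a script. Its argument "moves" is a list of rows, each a list of 3 entries, a list of its own where there are three numbers: the shift along the world's x, y, z in units of 30 cm (1.0 is 30 cm), then the turn about the world's z in units of 30 degrees (1.0 is 30 degrees), then the gripper's target within -1 to 1 (shut at 1, half-way at 0, fully open at -1). In form: [[[x, y, z], turn, jaw], ...]. A call has 1 to 12 rows; each row is the pose to reach, as a shift and turn from the pose measured when the call began; what a row does not reach only later rows make up. A row lasts 1/8 s, in which the tool goes at most 62.5 mm and 10.7 degrees, less where a joint would pass 70% of its speed; a pose out of reach is approached as far as the arm can. A call with a number of a shift or a turn outside -1 to 1 is refused whole. A call with a gripper value outside its range is refused whole. The fingers move at their own pace and stop on an object; the grip force is fixed at half the most. Time passes only in rows, so rows that repeat a pose let the fingers close. It gives the time, the measured TCP pose, the force and the opening at its end, in the units of the state.
- arm.read_state(): the state, without advancing time (a new reading comes with each control period).
- arm.get_image(name): name is "side" or "top"; returns a dict with "pixels" (400x640x3 uint8, red, green, blue), "vfov" (degrees; the focal length in pixels is half the picture's height over the tangent of half this angle, whatever the lens; pixels are square), "cx", "cy" (the principal point, pixels), "xyz" and "rotation" of the camera in the world. Camera axes: x right, y up, looking along -z (the intrinsics and any distortion apply to the point x, -y, -z); pixel columns grow to the right and rows downward; lengths in mm; the calibration is good to about 2 mm. A picture is of the moment at which its call begins. There is no depth.
- arm.job_done(): hands the job in, once; it reports no verdict.
Trained networks look in a picture, given as the dict that the camera call returned (one of the last four; its "shot" number tells which), for a name from the list of things; names that differ only in an ending like _2 or _b are one class to them, and where a whole thing is asked for, a point or a joint stands for the part that bears it (a point fixed in the world has none). Each returns a list of dicts, best first, with "conf" (0 to 1); they miss things now and then, are a little off and sometimes report something else, mostly with a low value. They report only what shows in the picture. A call takes as long as a camera call. They do not tell look-alikes from the thing itself.
- arm.look_for(name, picture): "centre" ([x, y, z] in mm, in world coordinates, good to about 4 mm: the middle of the surface that is visible of it).
The state is a dict: "clock": time; "joints": joint angles; "joint_vel": joint speeds; "joint_efforts": joint torques, N m; "position": TCP position; "ee_rot": TCP orientation; "contact_force": force on the tool from outside, world axes, zero at the start; "wrist_torque": the same for the moment, N m; "gripper_width": finger opening in mm.
Only numpy, scipy, OpenCV 4.12 (cv2) and the standard library are available. Lean on these libraries where they do the work, as an engineer would, in place of code of your own. Each camera call takes 0.05 s, during which the arm holds its last target.

## Working session

There is one attempt and no reset: what is moved stays moved. The work goes in short steps, Python scripts to look and compute and a tool call to move; the robot and the scene stay as the last step left them, time stands still between calls to the robot, and variables do not carry over. Pictures are saved under pics/ and viewed, and the job is handed in when it is done.

Besides the shell and the picture viewer there is one more tool, called after ">>>" as name(argument=value, ...), one argument or row to a line, values as JSON. play_rows: Moves the arm, as the interface text tells. Shifts and turns lie within -1 to 1; 1 stands for 30 cm of shift or 30 degrees of turn. Its arguments: {"type":"object","properties":{"moves":{"type":"array"}},"required":["moves"]}

```bash
mkdir -p pics; python3 - <<'E'
from bench import arm
import cv2
s=arm.read_state();print(s)
for n in("side","top"):
    p=arm.get_image(n);cv2.imwrite(f"pics/{n}0.png",p["pixels"][:,:,::-1])
    print({k:v for k,v in p.items() if k!="pixels"})
    for o in("drum","rim","release","lid","petri_1","cup_stack","swab_pack_1","med_cup","coverbox1"):
        try:
            for d in arm.look_for(o,p)[:3]:print(n,o,d)
        except Exception as e:print(o,e)
E
```

```text
{'clock': 0.0, 'joints': array([-1.08040143e+00,  3.85613980e-01,  6.63337950e-03, -5.28663668e-04,
       -1.19401771e+00, -2.58612925e-01]), 'joint_vel': array([ 1.29121021e-03, -1.84425477e-04,  1.04161312e-03,  8.83872358e-04,
        1.91502233e-05, -2.26027188e-03]), 'joint_efforts': array([-8.83597804e-04, -3.92288160e+01,  1.88394642e+01,  4.18623894e+00,
       -4.67259626e-03,  1.50443125e-06]), 'position': array([ 143.57406848, -608.08479703,  403.58504546]), 'ee_rot': array([-1.15534797e-01,  9.93302793e-01,  1.11455470e-03, -1.74100282e-04]), 'contact_force': array([-0.22837327,  0.35481283,  0.54172764]), 'wrist_torque': array([-0.00979991, -0.04941922, -0.01784795]), 'gripper_width': 85.4830911949193}
{'vfov': 54.44601517576403, 'cx': 325.9788210904277, 'cy': 197.229039184051, 'xyz': array([  228.26727284, -1057.10660069,   642.20735881]), 'rotation': array([ 0.473505  , -0.08375145, -0.1693254 ,  0.86029507]), 'shot': 1}
side drum {'centre': [709.2, 47.1, 43.9], 'conf': 0.7}
side drum {'centre': [499.3, -376.6, 55.8], 'conf': 0.59}
side drum {'centre': [495.7, -494.8,
[... 967 characters left out ...]
e': [510.9, -352.5, 60.3], 'conf': 0.85}
top release {'centre': [468.0, -300.9, 46.2], 'conf': 0.76}
top release {'centre': [391.4, -416.2, 17.9], 'conf': 0.36}
top lid {'centre': [506.6, -344.5, 55.9], 'conf': 0.86}
top lid {'centre': [743.3, 77.3, 43.4], 'conf': 0.73}
top petri_1 {'centre': [500.1, -486.1, 15.0], 'conf': 0.63}
top cup_stack {'centre': [601.4, -462.3, 35.7], 'conf': 0.7}
top cup_stack {'centre': [496.0, -222.3, 15.8], 'conf': 0.51}
top swab_pack_1 {'centre': [631.5, -310.0, 9.2], 'conf': 0.91}
top med_cup {'centre': [499.8, -223.6, 16.2], 'conf': 0.72}
top coverbox1 {'centre': [387.5, -416.0, 17.6], 'conf': 0.53}
top coverbox1 {'centre': [599.8, -461.5, 36.6], 'conf': 0.29}
```

View pics/side0.png

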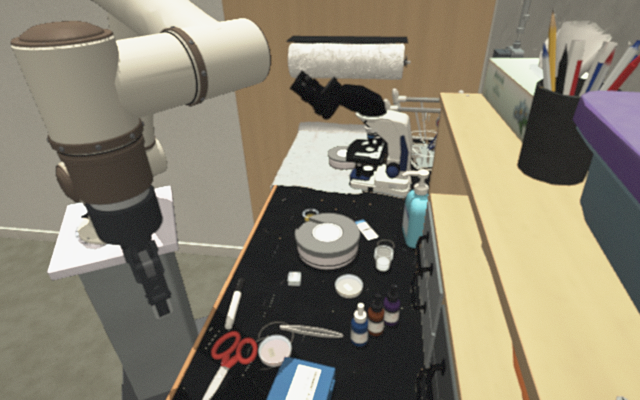

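View pics/top0.png

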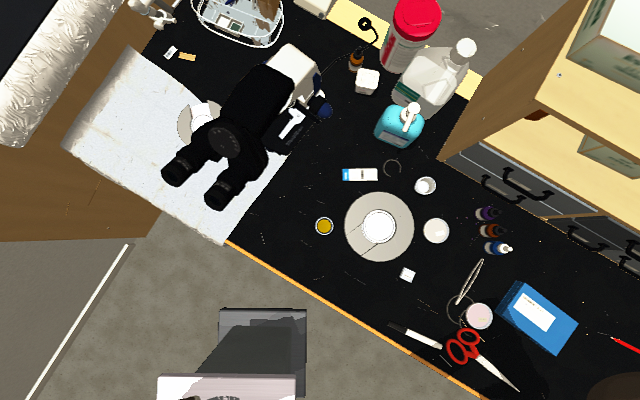

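The drum shows at top (379,227) and side (328,240). A look-alike shows at top (198,123) and side (341,157), partly behind the microscope. The first is larger and has the petri dish, sachet and cups around it, so I'll confirm it with a crop.

```bash
python3 - <<'E'
import cv2,numpy as np
a=cv2.imread("pics/top0.png")[180:275,330:430];b=cv2.imread("pics/side0.png")[200:275,285:370]
def st(a):
    a=cv2.resize(a,(390,390),interpolation=cv2.INTER_CUBIC)
    return cv2.convertScaleAbs(a,alpha=1.0)
cv2.imwrite("pics/crop.png",np.hstack([st(a),st(b)]))
E
```

```text
(no output)
```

View pics/crop.png

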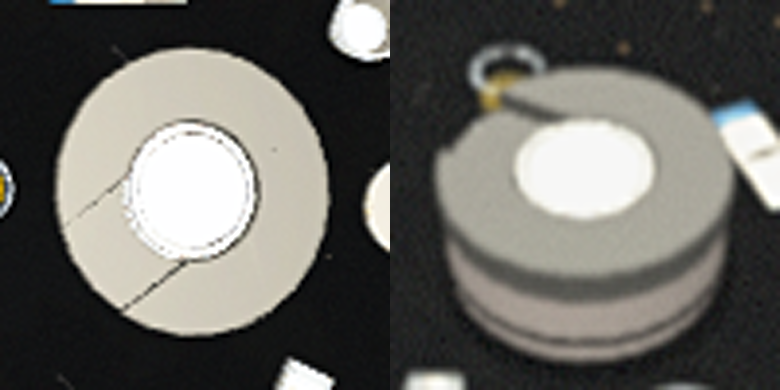

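```bash
cat > h.py <<'E'
import numpy as np
from scipy.spatial.transform import Rotation as R
def ray(p,u,v,z):
    f=200/np.tan(np.radians(p["vfov"])/2)
    d=R.from_quat(p["rotation"]).apply([(u-p["cx"])/f,-(v-p["cy"])/f,-1])
    c=np.array(p["xyz"]);return c+d*(z-c[2])/d[2]
E
python3 - <<'E'
from h import *
from bench import arm
import cv2
p=arm.get_image("top");s=arm.get_image("side")
g=cv2.cvtColor(p["pixels"],cv2.COLOR_RGB2GRAY)
m=(g>110).astype(np.uint8);m=cv2.morphologyEx(m,cv2.MORPH_CLOSE,np.ones((3,3)))
n,l,st,ce=cv2.connectedComponentsWithStats(m)
k=l[227,379];print(st[k],ce[k])
c=max(cv2.findContours((l==k).astype(np.uint8),0,1)[0],key=len)[:,0]
w=np.array([ray(p,u,v,58)[:2] for u,v in c])
A=np.c_[2*w,np.ones(len(w))];x=np.linalg.lstsq(A,(w**2).sum(1),rcond=None)[0]
print("circle",x[:2],np.sqrt(x[2]+x[:2]@x[:2]))
ctr=x[:2]
for u,v in[(345.9,235.5),(362.8,222.6),(361.3,255.8),(377.4,243.8)]:
    q=ray(p,u,v,58)[:2];print(q,q-ctr,np.degrees(np.arctan2(*(q-ctr)[::-1])))
print("lid",ray(p,379,226.5,57)[:2])
# side: hub in crop (585,168)/390
print("side hub",ray(s,285+(585-390)/390*85,200+168/390*75,57)[:2])
E
```

```text
[ 344  192   70   70 3832] [378.84394572 226.23251566]
circle [ 506.15874049 -344.35646802] 78.02791351978291
[ 483.36066958 -269.81985656] [-22.79807091  74.53661146] 107.00698873191088
[ 513.06334414 -307.88920339] [ 6.90460365 36.46726463] 79.27869914062991
[ 438.59228064 -304.83667181] [-67.56645985  39.51979621] 149.67652494161064
[ 465.94133491 -341.05168412] [-40.21740558   3.30478389] 175.30238970528706
lid [ 504.89533054 -344.84243493]
side hub [ 503.81336543 -351.16573626]
```

The crop confirms it. The drum's axis is at about (505,-346). One notch opens toward 128° about the axis, with its edges seen in the top picture at (346,235)-(363,223) and (361,256)-(377,244), about 58 mm apart. I'll close the gripper, touch the rim at about 198°, then run round to it.

>>> play_rows(
  moves=[
    [[0.05,0.04,0],0.05,1],
    [[0.15,0.12,0],0.15,1],
    [[0.28,0.22,0],0.25,1],
    [[0.41,0.33,0],0.35,1],
    [[0.54,0.43,0],0.45,1],
    [[0.67,0.54,0],0.55,1],
    [[0.8,0.64,0],0.65,1],
    [[0.9,0.73,0],0.75,1],
    [[0.97,0.79,0],0.83,1],
    [[1.0,0.81,0],0.83,1],
    [[1.0,0.81,0],0.83,1],
    [[1.0,0.81,0],0.83,1],
  ],
)

```text
clock: 2.6
position: [443.0, -365.6, 404.7]
ee_rot: [-0.327, 0.945, 0.0, -0.0]
contact_force: [0.1, -0.3, -0.4]
gripper_width: -0.3
```

>>> play_rows(
  moves=[
    [[0.0,0,-0.05],0,1],
    [[0.01,0,-0.15],0,1],
    [[0.015,0,-0.27],0,1],
    [[0.015,0,-0.38],0,1],
    [[0.015,0,-0.46],0,1],
    [[0.015,0,-0.51],0,1],
    [[0.015,0,-0.53],0,1],
    [[0.015,0,-0.53],0,1],
    [[0.015,0,-0.53],0,1],
  ],
)

```text
clock: 3.72
position: [447.8, -365.8, 246.7]
ee_rot: [-0.327, 0.945, -0.001, 0.001]
contact_force: [0.5, -0.4, 0.3]
gripper_width: 0.1
```

```bash
python3 - <<'E'
from bench import arm
import cv2,numpy as np
o=[]
for n,(a,b,c,d) in(("side",(160,290,250,400)),("top",(170,290,310,450))):
    p=arm.get_image(n)["pixels"][a:b,c:d,::-1];o.append(cv2.resize(p,(390,400),interpolation=cv2.INTER_CUBIC))
cv2.imwrite("pics/c1.png",np.hstack(o));print(arm.read_state()["contact_force"])
E
```

```text
[-0.69203911  0.6515506   0.11965895]
```

View pics/c1.png

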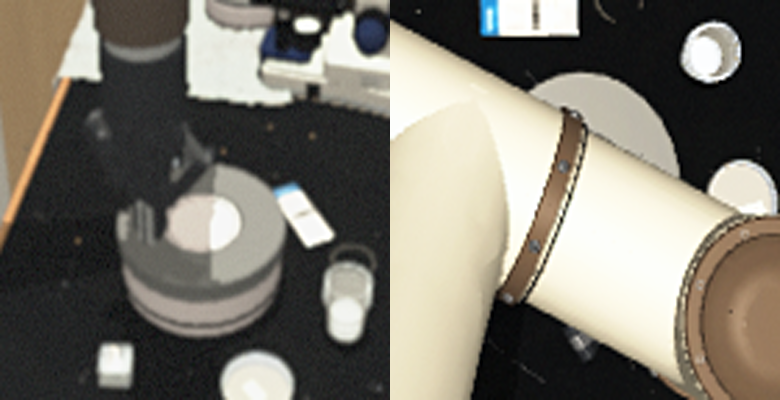

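Fingertips (left panel about (150,225)) hang over the near-left part of the rim. Next I'll lower slowly to contact.

>>> play_rows(
  moves=[
    [[0,0,-0.015],0,1],
    [[0,0,-0.03],0,1],
    [[0,0,-0.04],0,1],
    [[0,0,-0.044],0,1],
    [[0,0,-0.046],0,1],
    [[0,0,-0.046],0,1],
  ],
)

```text
clock: 4.58
position: [447.8, -365.7, 232.9]
ee_rot: [-0.327, 0.945, -0.001, 0.001]
contact_force: [-0.1, 0.3, 0.0]
gripper_width: 0.4
```

>>> play_rows(
  moves=[
    [[0,0,-0.002],0,1],
    [[0,0,-0.004],0,1],
    [[0,0,-0.005],0,1],
    [[0,0,-0.005],0,1],
  ],
)

```text
clock: 5.08
position: [447.7, -365.7, 231.6]
ee_rot: [-0.327, 0.945, -0.001, 0.001]
contact_force: [0.1, -0.6, 1.7]
gripper_width: 0.0
```

>>> play_rows(
  moves=[
    [[0,0,-0.002],0,1],
    [[0,0,-0.002],0,1],
    [[0,0,-0.002],0,1],
  ],
)

```text
clock: 5.45
position: [447.7, -365.7, 231.5]
ee_rot: [-0.327, 0.945, -0.001, 0.001]
contact_force: [-1.5, 1.4, 5.8]
gripper_width: -0.1
```

>>> play_rows(
  moves=[
    [[-0.003,0.012,-0.002],0,1],
    [[-0.005,0.023,-0.002],0,1],
    [[-0.007,0.034,-0.002],0,1],
    [[-0.008,0.046,-0.002],0,1],
    [[-0.009,0.058,-0.002],0,1],
    [[-0.009,0.069,-0.002],0,1],
    [[-0.008,0.081,-0.002],0,1],
    [[-0.007,0.092,-0.002],0,1],
    [[-0.005,0.104,-0.002],0,1],
    [[-0.005,0.104,-0.002],0,1],
  ],
)

```text
clock: 6.7
position: [446.4, -334.4, 231.5]
ee_rot: [-0.327, 0.945, -0.001, 0.001]
contact_force: [-0.1, -1.5, 6.4]
gripper_width: -0.1
```

>>> play_rows(
  moves=[
    [[0.003,0.011,-0.002],0,1],
    [[0.006,0.022,-0.002],0,1],
    [[0.009,0.033,-0.002],0,1],
    [[0.013,0.043,-0.002],0,1],
    [[0.018,0.054,-0.002],0,1],
    [[0.024,0.064,-0.002],0,1],
    [[0.031,0.074,-0.002],0,1],
    [[0.038,0.084,-0.002],0,1],
    [[0.046,0.094,-0.002],0,1],
    [[0.054,0.103,-0.002],0,1],
    [[0.054,0.103,-0.002],0,1],
  ],
)

```text
clock: 8.07
position: [462.8, -303.1, 230.6]
ee_rot: [-0.327, 0.945, -0.001, 0.001]
contact_force: [-0.5, 0.5, -0.5]
gripper_width: -0.0
```

Force fell from 6.4 N to 0 and the tips dropped 0.9 mm, so they are over the notch. I'll centre on it and go down to the floor.

>>> play_rows(
  moves=[
    [[0.009,0.008,0],0,1],
    [[0.018,0.015,0],0,1],
    [[0.018,0.015,-0.008],0,1],
    [[0.018,0.015,-0.016],0,1],
    [[0.018,0.015,-0.023],0,1],
    [[0.018,0.015,-0.028],0,1],
    [[0.018,0.015,-0.03],0,1],
    [[0.018,0.015,-0.03],0,1],
  ],
)

```text
clock: 9.07
position: [468.2, -298.7, 221.6]
ee_rot: [-0.327, 0.945, -0.001, 0.001]
contact_force: [0.9, 0.2, 0.4]
gripper_width: 0.0
```

>>> play_rows(
  moves=[
    [[0,0,-0.003],0,1],
    [[0,0,-0.006],0,1],
    [[0,0,-0.008],0,1],
    [[0,0,-0.01],0,1],
    [[0,0,-0.012],0,1],
    [[0,0,-0.014],0,1],
    [[0,0,-0.016],0,1],
    [[0,0,-0.018],0,1],
    [[0,0,-0.02],0,1],
    [[0,0,-0.02],0,1],
  ],
)

```text
clock: 10.32
position: [468.3, -298.7, 215.5]
ee_rot: [-0.327, 0.945, -0.001, 0.001]
contact_force: [0.9, 0.9, 3.7]
gripper_width: 0.4
```

>>> play_rows(
  moves=[
    [[0,0,-0.002],0,1],
    [[0,0,-0.003],0,1],
    [[0,0,-0.004],0,1],
    [[0,0,-0.004],0,1],
    [[0,0,-0.004],0,1],
  ],
)

```text
clock: 10.95
position: [468.2, -298.7, 214.5]
ee_rot: [-0.327, 0.945, -0.001, 0.001]
contact_force: [-1.3, 0.6, 5.7]
gripper_width: -0.3
```

>>> play_rows(
  moves=[
    [[0,0,-0.002],0,1],
    [[0,0,-0.003],0,1],
    [[0,0,-0.003],0,1],
    [[0,0,-0.003],0,1],
  ],
)

```text
clock: 11.45
position: [468.2, -298.7, 214.4]
ee_rot: [-0.327, 0.945, -0.001, 0.001]
contact_force: [-2.3, 2.0, 9.8]
gripper_width: 0.1
```

>>> play_rows(
  moves=[
    [[0,0,-0.003],0,1],
    [[0,0,-0.005],0,1],
    [[0,0,-0.005],0,1],
    [[0,0,-0.005],0,1],
  ],
)

```text
clock: 11.95
position: [468.2, -298.6, 214.4]
ee_rot: [-0.328, 0.945, -0.001, 0.001]
contact_force: [-3.5, 4.6, 13.0]
gripper_width: -0.2
```

The tips rest on the hard stop at 214.4, 17.1 mm below the rim's top (11 + 6), and don't move with 13 N on them. I'll withdraw straight up, then away.

>>> play_rows(
  moves=[
    [[0,0,0.01],0,1],
    [[0,0,0.03],0,1],
    [[0,0,0.07],0,1],
    [[0,0,0.15],0,1],
    [[0,0,0.25],0,1],
    [[0,0,0.37],0,1],
    [[0,0,0.49],0,1],
    [[0,0,0.58],0,1],
    [[0,0,0.63],0,1],
    [[0,0,0.63],0,1],
    [[0,0,0.63],0,1],
  ],
)

```text
clock: 13.32
position: [468.0, -298.5, 402.1]
ee_rot: [-0.328, 0.945, -0.0, -0.0]
contact_force: [0.1, -0.1, -0.2]
gripper_width: -0.3
```

>>> play_rows(
  moves=[
    [[-0.05,-0.05,0],0,1],
    [[-0.15,-0.15,0],0,1],
    [[-0.25,-0.28,0],0,1],
    [[-0.36,-0.41,0],0,1],
    [[-0.47,-0.53,0],0,1],
    [[-0.58,-0.65,0],0,1],
    [[-0.69,-0.77,0],0,1],
    [[-0.79,-0.87,0],0,1],
    [[-0.86,-0.95,0],0,1],
    [[-0.9,-0.98,0],0,1],
    [[-0.9,-0.98,0],0,1],
  ],
)

```text
clock: 14.7
position: [196.9, -592.6, 401.1]
ee_rot: [-0.327, 0.945, 0.0, -0.0]
contact_force: [1.1, -0.7, 0.3]
gripper_width: 0.5
```

```bash
python3 - <<'E'
from bench import arm
import cv2,numpy as np
o=[]
for n,(a,b,c,d) in(("side",(190,310,270,410)),("top",(150,290,310,450))):
    i=arm.get_image(n)
    for ob in("drum","lid","petri_1","cup_stack","swab_pack_1","med_cup","coverbox1"):
        r=arm.look_for(ob,i);print(n,ob,r[:1])
    p=i["pixels"][a:b,c:d,::-1];o.append(cv2.resize(p,(390,390),interpolation=cv2.INTER_CUBIC))
cv2.imwrite("pics/c2.png",np.hstack(o));s=arm.read_state();print(s["contact_force"],s["position"],s["clock"])
E
```

```text
side drum [{'centre': [708.7, 48.1, 40.7], 'conf': 0.88}]
side lid [{'centre': [503.3, -349.1, 65.8], 'conf': 0.81}]
side petri_1 [{'centre': [497.8, -493.3, 9.3], 'conf': 0.76}]
side cup_stack [{'centre': [599.5, -458.4, 33.0], 'conf': 0.95}]
side swab_pack_1 [{'centre': [504.7, -348.0, 66.7], 'conf': 0.74}]
side med_cup [{'centre': [494.9, -212.5, 17.8], 'conf': 0.53}]
side coverbox1 [{'centre': [389.6, -429.8, 15.6], 'conf': 0.56}]
top drum [{'centre': [752.6, 90.7, 45.2], 'conf': 0.89}]
top lid [{'centre': [746.8, 73.2, 43.7], 'conf': 0.68}]
top petri_1 [{'centre': [500.5, -483.4, 14.3], 'conf': 0.79}]
top cup_stack []
top swab_pack_1 [{'centre': [631.2, -308.5, 3.8], 'conf': 0.87}]
top med_cup [{'centre': [499.4, -221.5, 19.4], 'conf': 0.63}]
top coverbox1 [{'centre': [391.7, -415.9, 19.6], 'conf': 0.61}]
[-0.15889101  0.06436601  0.53893718] [ 197.95152809 -592.47325357  402.01328682] 15.5
```

View pics/c2.png

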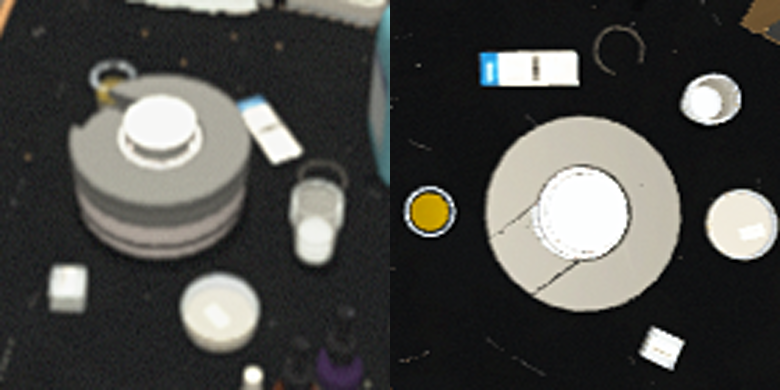

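The lid stands up clear of the hub (left panel about (160,125)), and the surrounding things have not moved. Handing in.

```bash
python3 -c "
from bench import arm
print(arm.job_done())"
```

```text
the job is handed in; nothing more can be done
None
```

The lid of the larger drum is up, and I handed the job in at about 15.5 s on the robot's clock. With the gripper closed, I touched the rim at about 6 N and ran the tips about 60° round it. At the notch the force fell to 0. I then pressed there to the hard stop, 17.1 mm below the rim's top, with 13 N and no further movement, and drew straight up and away.

**Last checks:**
- **Lid:** the side picture shows it standing clear of the hub wall. The network put it at about 66 mm, against 52 mm in the side picture before; 15 mm up was expected.
- **Bystanders:** none looked moved in the pictures, and the network's positions agreed to within about 6 mm, which is roughly its own error.
- **Network errors:** in the last pictures it took the lid for the swab pack (side) and the look-alike for the drum (both views) and its lid for the lid (top). It also missed the cup stack from above. The pictures themselves showed all of these in place.

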